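Fit the filter and hold the light hood down on a photometer

ROBOT

A 6-joint arm with a two-finger parallel gripper is mounted at the origin on a cart in front of the work surface, level with it; the furniture and walls round the work are solid. World frame = base frame: x ahead of the robot, y to its left, z up, the work surface at z = 0. Lengths are in m, angles in rad, forces in N, time in s.
With the tool pointing down it reaches from about 0.25 to 0.8 m from the base axis. Payload 3.9 kg.
Tool frame: the origin (TCP) lies midway between the tips of the shut fingers; the grasp point (between the pads) lies 19 mm behind it; z points along the fingers, y is the line along which they close (so a half turn about z gives the same grasp; the last joint's range is limited). The gripper opens to 85 mm and grips with 20 to 120 N. Pads are 22 mm wide; open, the fingers measure 114 mm over their backs; the gripper's body (76 mm by 85 mm) begins 54 mm behind the grasp point. The pads swing forward as they close: fully open they stand 13 mm farther back than shut.
Start: joints at [-1.257, 0.26, -0.138, 1.173, 0, 1.571], TCP at [0.162, -0.499, 0.231] pointing down, gripper open.
Joint ranges: [-2.78, 2.78], [-0.83, 1.72], [-1.28, 1.37], [-1.9, 2.12], [-1.57, 1.48], [-3.14, 3.14]. Speed limits (rad/s): [2.57, 2.57, 3.14, 3.14, 3.14, 3.14].

INTERFACE

Orientations are given as a unit quaternion [x, y, z, w].
In Python, from rig import arm gives the robot as it stands.
- The arm moves only by the tool arm_command, never from a script. Its argument "targets" is a list of rows, each a list of 7 numbers: the shift along the tool's x, y, z in cm, then the turn, a rotation vector about the tool's x, y, z in rad, then the opening, from 0 (shut) to 1 (fully open). A call has 1 to 12 rows; each row shifts and turns the commanded pose from where the row before left it, along the tool's axes as they then stand; what a row does not reach is not made up. A row lasts 1/8 s, in which the tool goes at most 62.5 mm and 10.7 degrees, less where a joint would pass 70% of its speed; a pose out of reach is approached as far as the arm can. A call is refused whole if a number of a shift passes 6.25 or a number of a turn 0.188, either way. A call with a gripper value outside its range is refused whole. The fingers move at their own pace and stop on an object; "force" is the grip in N (left out, the last holds). Time passes only in rows, so rows that do not move let the fingers close. It gives the time, the measured TCP pose, the force, the opening and the grip force at its end, in the units of the state.
- arm.get_obs(): the state, without advancing time (a new reading comes with each control period).
- arm.get_image(name): name is "scene" or "side" or "wrist"; returns (picture, depth): 400x640x3 uint8, red, green, blue; 400x640 float32, m along the optical axis (not along the pixel's ray), 0 where there is no reading.
- arm.camera_params(name): a dict with "fov_y" (degrees; the focal length in pixels is half the picture's height over the tangent of half this angle, whatever the lens; pixels are square), "cx", "cy" (the principal point, pixels), "rvec" (rotation vector, rad) and "tvec" (3), from world to camera coordinates, as OpenCV has them; the wrist camera has in their place "T_tool_cam" (4x4, takes a point from camera to tool coordinates, whose origin is the TCP and whose axes are the flange's). Camera axes: x right, y down, z forward; pixel columns grow to the right and rows downward; lengths in m; the calibration is good to about 2 mm. The wrist camera is an equidistant fisheye: a pixel r from the principal point sees the ray r / f radians off the axis. A picture is of the moment at which its call begins: read the wrist's pose just before it. camera_params takes no time and is no camera call.
- arm.job_done(): hands the job in; it is judged then, once.
The state is a dict: "time_s": time; "joint_positions": joint angles; "qd": joint speeds; "joint_torque": joint torques, N m; "ee_pos": TCP position; "ee_rot": TCP orientation; "ft_force": force on the tool from outside, world axes, zero at the start; "wrist_torque": the same for the moment, N m; "gripper_width": finger opening in m; "grasp_force": force on a finger pad.
Only numpy, scipy, OpenCV 4.12 (cv2) and the standard library are available. Lean on these libraries where they do the work, as an engineer would, in place of code of your own. Each camera call takes 0.05 s, during which the arm holds its last target. There are 200 camera calls.

TASK

Get the photometer ready for a reading: take the filter slide with the broad tab from the storage block and push it into the filter slot in the photometer's metal deck until its tab sits down on the deck. Then set the black light hood with the grip bar over it, shifting it about until it drops over the two locating pins that it hides from view, and press it down against the sprung seal frame until it is flat on the deck. Finish while still holding the hood down like that (let go and the springs lift it again); leave the two narrow-tabbed slides in the block and do not knock over or push away the beaker, the cuvette tray or the small amber bottle.

Things in the scene. Friction and masses are not known exactly. Their poses are not given: they have to be found in the camera images.
- photometer: The instrument, fixed: white casing 206 (y) by 205 (x) mm, sloping panel with display and keys on its -x side. Origin: centre of its footprint; x to its rear, y to its left, z up. Behind the panel a flat aluminium deck, 104 (x) by 140 (y) mm, 66 mm above the origin, with filter slot, two locating pins and, 16 mm to the -y side of its centre, a well whose glass cuvette stands 3.5 mm out.
- seat (a point): Centre of the deck's top face; axes as the photometer's. The hood is in place when its origin is here with its axes along these.
- slot (a point): Middle of the filter slot's mouth, level with the deck; axes as the photometer's. The slot is 29 mm long (x), 6 mm wide (y) and 47 mm deep, straight down, with no lead-in.
- pin (a point): Foot of the thick locating pin (10 mm across, 16 mm high, the top 5 mm rounded off) on the deck, at (+24, +46) mm from point seat.
- thin_pin (a point): Foot of the thin locating pin (7 mm across, 13 mm high, rounded nose) on the deck, at (-24, -46) mm from point seat.
- seal_frame (a joint): Travel of the black rectangular seal frame (64 x 76 mm outside, 52 x 66 mm inside) that stands 4 mm proud of the deck round slot and well: 0 = up, 0.004 = pressed flush with the deck. It takes 5 N to start it and 10 N to press it flush (about 3 N of it from the hood itself); the hood's weight alone does not move it; it springs back when let go.
- hood: Light hood, loose, black, 0.2 to 0.4 kg: cover 84 (x) by 124 (y) by 34 mm high, right way up on the bench. Origin: centre of its underside, z up. Hollow below (50 x 64 mm, 25 mm deep) to clear the slide's tab; a bore for the thick pin and at (-24, -46) mm a slot 9 (x) by 14 (y) mm, 25 mm deep, for the thin pin. Goes on one way round only; starts turned less than 1 rad from that.
- bore (a point): Centre of the hood's 12 mm bore at the underside, at (+24, +46) mm from the hood's origin; 25 mm deep, no lead-in. A small steel stud on the hood's top marks this corner.
- grip (a point): Middle of the top of the hood's grip bar, 62 mm above the hood's origin. The bar is straight, 16 mm wide (hood's x), 64 mm long (hood's y) and stands 28 mm above the hood's 34 mm high top.
- filter_slide: The wanted filter slide, loose, 45 g, aluminium, the only one with a broad tab: 30 (x) by 10 (y) by 18 (z) mm, gripped across its 10 mm. Below hangs a blade 26 (x) by 4 (y) by 44 (z) mm, lower edge rounded. Origin: middle of the tab's underside; z up; either way round is the same. Starts in one of the block's slots; in place, origin at point slot and x along the photometer's x.
- narrow_slide_1: Another slide in the block, with a tab only 14 mm wide: not wanted, stays there. Origin and axes as filter_slide.
- narrow_slide_2: A second such narrow-tabbed slide: stays in the block.
- filter_block: Grey storage block fixed to the bench, 36 (x) by 150 (y) by 50 (z) mm on a 50 x 162 x 6 mm foot, with three slots in a row at y -48, 0 and +48 mm in which the slides stand, tabs above its top, their blades' width along its y. Origin: centre of its underside.
- beaker: Bystander: empty glass beaker, 67 mm across, 86 mm high, near the bench's front edge. Origin at its foot.
- tray: Bystander: clear tray of cuvettes, 66 x 110 x 47 mm. Origin at its foot.
- drop_bottle: Bystander: small amber bottle with white cap, 40 mm across, 81 mm high, near the bench's front edge. Origin at its foot.

How it is judged:
On the way, in this order (a step that is already met when the one before it is completed fails the run):
1. the broad-tabbed slide is in the photometer's slot with its tab down on the deck (horizontal distance between filter_slide and slot below 0.004 m and z of filter_slide in the frame of slot below 0.002 m and angle between filter_slide's own z axis and vertical below 0.08 rad), for 0.2 s.
2. the hood has dropped over both locating pins (horizontal distance between bore and pin below 0.004 m and z of hood in the frame of seat below 0.008 m and angle between the x axis of hood and the x axis of seat, either way round below 0.06 rad), for 0.1 s.
At the end, for the whole second after the job is handed in: Slide in the slot: within 4 mm, tab within 2 mm of the deck, upright to 0.08 rad. Hood over both pins: bore within 4 mm, turned right to 0.06 and level to 0.04 rad, underside within 1.5 mm of the deck, frame down over 3 mm. Hood still, fingers on it with over 4 N, through the last second (all of step 1 and horizontal distance between bore and pin below 0.004 m and angle between the x axis of hood and the x axis of seat, either way round below 0.06 rad and angle between hood's own z axis and vertical below 0.04 rad and z of hood in the frame of seat below 0.0015 m and value of joint seal_frame above 0.003 m and contact force between the fingers and hood above 4 N and linear speed of hood below 0.01 m/s); the arm keeps its last pose, push and grip.
It fails at once if a narrow-tabbed slide is pulled out of the block (distance of any of narrow_slide_1, narrow_slide_2 from where it was at the start of the episode above 0.012 m).
It fails at once if the beaker, cuvette tray or amber bottle is knocked over or pushed away by more than 30 mm (distance of any of beaker, tray, drop_bottle from where it was at the start of the episode above 0.03 m or angle between any of beaker, tray, drop_bottle's own z axis and vertical above 0.5 rad).
It also fails if it takes over 70 s, if anything falls off the work surface, if the arm or the gripper's body presses on something with over 40 N, if the wrist force passes 120 N, or if a joint passes its speed limit or range.

## Working session

There is one attempt and no reset: what is moved stays moved. The work goes in short steps, Python scripts to look and compute and a tool call to move; the robot and the scene stay as the last step left them, time stands still between calls to the robot, and variables do not carry over. Pictures are saved under pics/ and viewed, at most 10 in all, crops included, and the job is handed in when it is done.

Besides the shell and the picture viewer there is one more tool, called after "Emit:" as a command line: name --pt "numbers of a row" for each row, then --argument value for the rest. arm_command: Moves the arm, as the interface text tells. Its arguments: {"type":"object","properties":{"targets":{"type":"array"},"force":{"type":"number"}},"required":["targets"]}

```bash
mkdir -p pics; ls
cat > h.py <<'E'
import numpy as np, cv2
from rig import arm
from scipy.spatial.transform import Rotation as R
def snap(name,fn):
    o=arm.get_obs(); im,d=arm.get_image(name)
    cv2.imwrite(f'pics/{fn}.png',im[:,:,::-1]); np.savez(f'pics/{fn}.npz',im=im,d=d,p=o['ee_pos'],q=o['ee_rot'])
    return im,d
def world(name,fn,u,v,z=None,d=None):
    """pixel -> world by depth, or by plane height z"""
    c=arm.camera_params(name); D=np.load(f'pics/{fn}.npz'); f=200/np.tan(np.radians(c['fov_y'])/2)
    u=np.atleast_1d(u).astype(float);v=np.atleast_1d(v).astype(float)
    x=(u-c['cx'])/f;y=(v-c['cy'])/f
    if name=='wrist':
        r=np.hypot(x,y)+1e-9; s=np.sin(r)/r; ray=np.c_[x*s,y*s,np.cos(r)]
        T=np.array(c['T_tool_cam']); Rw=R.from_quat(D['q']).as_matrix()
        A=Rw@T[:3,:3]; o=Rw@T[:3,3]+D['p']
    else:
        ray=np.c_[x,y,np.ones_like(x)]; Rc=R.from_rotvec(np.ravel(c['rvec'])).as_matrix(); A=Rc.T; o=-Rc.T@np.ravel(c['tvec'])
    w=ray@A.T
    if z is not None: return o+w*((z-o[2])/w[:,2])[:,None]
    dd=D['d'][v.round().astype(int),u.round().astype(int)]
    return o+w*(dd/ray[:,2])[:,None]
E
python3 - <<'E'
from h import *
for n in ['scene','side','wrist']: snap(n,n+'0'); print(n,arm.camera_params(n))
print(arm.get_obs())
E
```

```text
pics
scene {'fov_y': 47.483869144023075, 'cx': 326.75322630150345, 'cy': 195.9359171435672, 'rvec': array([ 1.27650443, -2.24323518,  0.93598785]), 'tvec': array([0.19477903, 0.34354595, 1.25922129])}
side {'fov_y': 44.51765522083599, 'cx': 327.50256420733524, 'cy': 206.59728995779776, 'rvec': array([ 0.3583803 , -2.41292979,  1.684394  ]), 'tvec': array([0.44157471, 0.12287274, 1.40942506])}
wrist {'fov_y': 65.70646984690485, 'cx': 321.7346844362911, 'cy': 201.75871519078547, 'T_tool_cam': array([[ 6.40183966e-05, -9.59643973e-01, -2.81217782e-01,
         7.07741231e-02],
       [ 9.99999802e-01, -1.14423585e-04,  6.18112720e-04,
         1.57154985e-04],
       [-6.25346093e-04, -2.81217766e-01,  9.59643776e-01,
        -1.41449478e-01],
       [ 0.00000000e+00,  0.00000000e+00,  0.00000000e+00,
         1.00000000e+00]])}
{'time_s': 0.15, 'joint_positions': array([-1.25701449e+00,  2.60534415e-01, -1.39041070e-01,  1.17272836e+00,
       -1.83873300e-05,  1.57078770e+00]), 'qd': array([ 9.30695502e-05, -6.25541192e-04,  4.25162987e-03, -9.57952190e-04,
        6.28665794e-05,  1.30833463e-03]), 'joint_torque': array([ 4.47926313e-04, -4.06006086e+01,  2.54166663e+01,  1.26663252e-02,
       -1.00430855e-04, -5.54606558e-06]), 'ee_pos': array([ 0.16187969, -0.49887411,  0.23066744]), 'ee_rot': array([ 9.87716888e-01,  1.56252297e-01, -1.26850693e-04, -7.43063779e-04]), 'ft_force': array([0.9023465 , 0.32537541, 0.34944917]), 'wrist_torque': array([-0.0040188 ,  0.00417325, -0.03754609]), 'grasp_force': 0.0, 'gripper_width': 0.08519095116265567}
```

View pics/scene0.png

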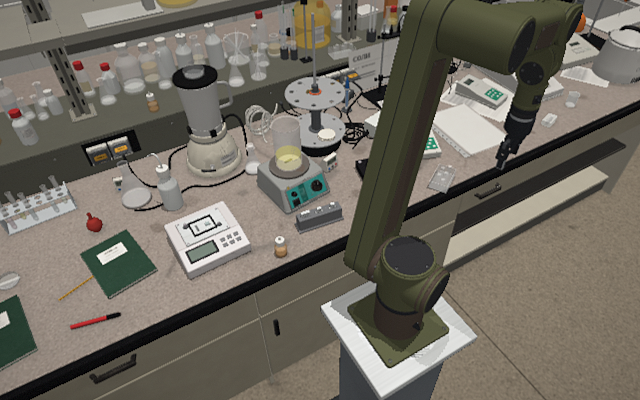

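View pics/side0.png

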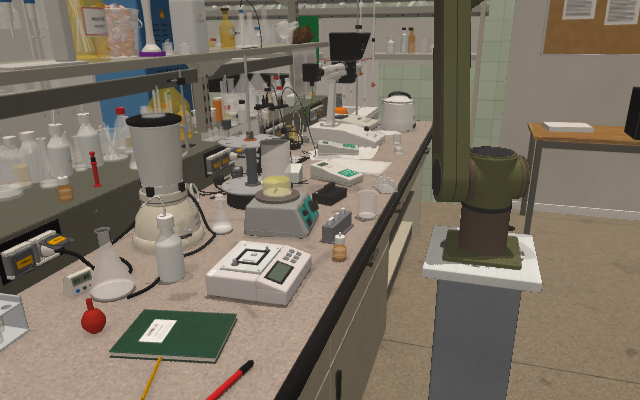

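The scene view shows the photometer at (208,238), the block at (319,215) and the bottle at (281,245). The side view shows the hood at (328,193), the beaker at (367,205) and the tray at (385,185).

Run:
```python
from h import *
np.set_printoptions(precision=3,suppress=True)
print('scene',world('scene','scene0',[208,202,168,193,319,300,341,281,440],[225,258,238,207,210,222,206,236,180]))
print('side',world('side','side0',[328,320,345,326,348,336,339,367,385],[186,192,188,240,212,226,236,195,185]))
for n,(x0,x1,y0,y1) in {'scene':(150,350,170,290),'side':(200,410,170,300)}.items():
    im=cv2.imread(f'pics/{n}0.png')[y0:y1,x0:x1]; cv2.imwrite(f'pics/{n}0c.png',cv2.resize(im,None,fx=3.7,fy=3.7,interpolation=cv2.INTER_CUBIC))
```

```text
scene [[ 0.546  0.338  0.066]
 [ 0.441  0.397  0.053]
 [ 0.619  0.46   0.003]
 [ 0.713  0.344  0.003]
 [ 0.43   0.002  0.057]
 [ 0.423  0.076  0.047]
 [ 0.457 -0.1   -0.002]
 [ 0.383  0.162  0.07 ]
 [ 0.353 -0.447  0.038]]
side [[ 0.545 -0.275  0.059]
 [ 0.575 -0.271  0.034]
 [ 0.499 -0.342  0.035]
 [ 0.442  0.079  0.008]
 [ 0.413 -0.066  0.047]
 [ 0.419  0.053  0.045]
 [ 0.376  0.171  0.067]
 [ 0.381 -0.195  0.066]
 [ 0.367 -0.455  0.024]]
```

View pics/side0c.png

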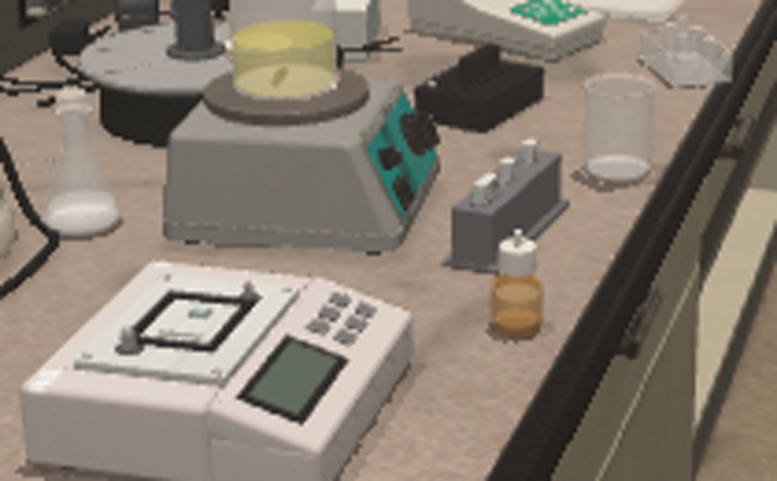

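Emit:
arm_command --pt "0 0 -4 0 0 0 1" --pt "4.8 -2.9 -1 0 0 0 1" --pt "4.8 -2.9 -1 0 0 0 1" --pt "4.8 -2.9 -1 0 0 0 1" --pt "4.8 -2.9 -1 0 0 0 1" --pt "4.8 -2.9 -1 0 0 0 1" --pt "4.8 -2.9 0 0 0 0 1" --pt "4.8 -2.9 0 0 0 0 1" --pt "0 0 0 0 0 0.157 1" --pt "0 0 0 0 0 0.157 1" --pt "0 0 0 0 0 0 1"

```text
time_s: 1.52
ee_pos: [0.4189, -0.2022, 0.321]
ee_rot: [1.0, 0.001, -0.0, -0.0]
ft_force: [0.0, 0.5, -0.1]
gripper_width: 0.0853
grasp_force: 0.0
```

```bash
cat >> h.py <<'E'
def cen(name,fn,box,zlo,zhi,rng=None):
    "points in pixel box with height in range; returns world pts, pixel coords"
    x0,x1,y0,y1=box; v,u=np.mgrid[y0:y1,x0:x1]; u=u.ravel();v=v.ravel()
    d=np.load(f'pics/{fn}.npz')['d'][v,u]; u,v=u[d>0],v[d>0]
    P=world(name,fn,u,v); m=(P[:,2]>zlo)&(P[:,2]<zhi); return P[m],u[m],v[m]
def rect(P):
    (c,s,a)=cv2.minAreaRect((P[:,:2]*1000).astype(np.float32)); return np.array(c)/1000,s,a
def to(p,yaw):
    "tool-axis shift (cm) and z turn to reach tcp p with tool x at world yaw"
    o=arm.get_obs(); r=R.from_quat(o['ee_rot']); m=r.as_matrix(); y0=np.arctan2(m[1,0],m[0,0])
    sh=100*m.T@(np.array(p)-o['ee_pos']); t=-((yaw-y0+np.pi)%(2*np.pi)-np.pi)
    rt=R.from_rotvec([0,0,t]); sh2=rt.as_matrix().T@sh
    print('pos',o['ee_pos'].round(4),'yaw',round(y0,3),'tilt',m[:,2].round(3),'t',round(o['time_s'],2)); print('shift first',sh.round(2),'turn z',round(t,3),'| after turn',sh2.round(2))
E
python3 - <<'E'
from h import *
snap('wrist','w1'); to([.4,0.1,.3],0)
E
```

```text
pos [ 0.4188 -0.2024  0.321 ] yaw 0.003 tilt [-0.001  0.    -1.   ] t 1.57
shift first [ -1.8  -30.25   2.11] turn z 0.003 | after turn [ -1.88 -30.24   2.11]
```

View pics/w1.png

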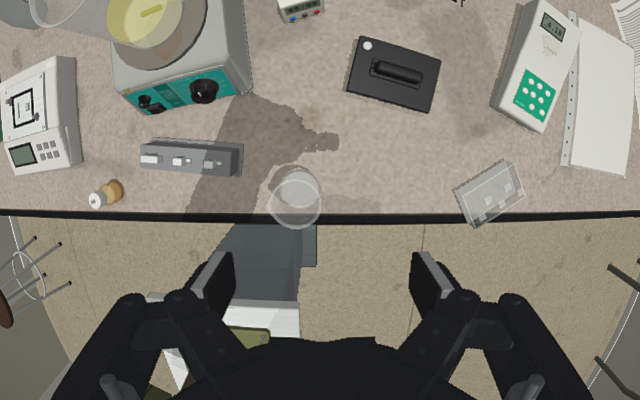

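The wrist view shows the hood at (393,73) with its stud at (367,45) and its bar at (400,72). The block is at (190,157), with the broad tab at (150,158), its left (+y) end. The photometer is at (40,115).

Run:
```python
from h import *
np.set_printoptions(precision=4,suppress=True)
P,u,v=cen('wrist','w1',(340,445,30,118),.030,.038); print('hoodtop',len(P),rect(P),np.median(P[:,2]))
P,u,v=cen('wrist','w1',(340,445,30,118),.054,.066); print('bar',len(P),rect(P),np.median(P[:,2]))
print('stud',world('wrist','w1',367,45))
P,u,v=cen('wrist','w1',(130,250,130,185),.044,.053); print('block',len(P),rect(P),np.median(P[:,2]))
for b in [(135,165,145,170),(168,198,145,170),(198,225,150,172)]:
    P,u,v=cen('wrist','w1',b,.060,.075); print('tab',len(P),rect(P),np.median(P[:,2]),[u.min(),u.max(),v.min(),v.max()])
P,u,v=cen('wrist','w1',(0,60,60,150),.063,.0675); print('deck',len(P),rect(P))
```

```text
hoodtop 4219 (array([ 0.5487, -0.305 ]), (124.26414489746094, 84.45054626464844), 77.02252960205078) 0.03298342829244971
bar 542 (array([ 0.5491, -0.3043]), (64.474365234375, 17.22080421447754), 76.53633117675781) 0.06023298758746656
stud [[ 0.5872 -0.2639  0.0361]]
block 1893 (array([ 0.4313, -0.001 ]), (151.0378875732422, 37.48566436767578), 83.14280700683594) 0.04866241545411454
tab 137 (array([0.4378, 0.0469]), (30.304964065551758, 10.450714111328125), 82.00786590576172) 0.0662487281476642 [np.int64(140), np.int64(158), np.int64(155), np.int64(163)]
tab 79 (array([ 0.4316, -0.0013]), (14.744789123535156, 10.347599983215332), 79.18914031982422) 0.06620664280172844 [np.int64(173), np.int64(183), np.int64(157), np.int64(165)]
tab 87 (array([ 0.426 , -0.0492]), (13.467680931091309, 10.823195457458496), 86.72802734375) 0.06595150632944458 [np.int64(204), np.int64(214), np.int64(160), np.int64(168)]
deck 1810 (array([0.5577, 0.3386]), (114.3255844116211, 169.0970916748047), 2.1321191787719727)
```

Run:
```python
from h import *
np.set_printoptions(precision=3,suppress=True)
for n in ['w1','scene0']:
  P,u,v=cen(n=='w1' and 'wrist' or 'scene',n,(0,640,0,215) if n=='w1' else (100,345,80,280),.1,.6)
  for x in np.arange(.4,.8,.05):
    for y in np.arange(0,.5,.1):
      m=(abs(P[:,0]-x)<.025)&(abs(P[:,1]-y)<.05)
      if m.sum()>5: print(n,round(x,2),round(y,2),m.sum(),P[m,2].max())
```

```text
w1 0.55 0.0 764 0.11765000902965378
w1 0.55 0.1 17 0.11358539494323322
w1 0.6 0.0 6494 0.28200687211193937
w1 0.6 0.1 154 0.28006235020820136
w1 0.65 0.0 234 0.24234258620907279
w1 0.65 0.1 34 0.24497555505907043
scene0 0.55 0.0 183 0.12172979594920541
scene0 0.55 0.1 50 0.11998452821360694
scene0 0.6 0.0 1088 0.2844069553288029
scene0 0.6 0.1 193 0.28589271950064565
scene0 0.65 0.0 375 0.2861746370756493
scene0 0.65 0.1 171 0.28526767776330175
scene0 0.7 0.0 31 0.28084967043860287
scene0 0.7 0.1 33 0.1174647502781645
scene0 0.75 0.4 402 0.22736143078476678
```

Emit:
arm_command --pt "0 -6.1 0 0 0 0 1" --pt "0 -6.1 0 0 0 0 1" --pt "0 -6.1 0 0 0 0 1" --pt "0 -6.1 0 0 0 0 1" --pt "0 -6.1 0 0 0 0 1" --pt "1.5 -5.7 0 0 0 0 1" --pt "2 -5.7 2 0 0 0 1" --pt "2 -5.7 3 0 0 0 1" --pt "2 -5.7 3 0 0 0 1" --pt "0 0 0 0 0 0 1"

```text
time_s: 2.82
ee_pos: [0.4814, 0.1606, 0.2648]
ee_rot: [0.991, 0.114, -0.012, -0.074]
ft_force: [0.2, -1.0, 0.1]
gripper_width: 0.0854
grasp_force: 0.0
```

Run:
```python
from h import *
np.set_printoptions(precision=4,suppress=True)
im,d=snap('wrist','w2'); to([.44,0.047,.2],1.45)
P,u,v=cen('wrist','w2',(0,640,0,300),.055,.075); print([u.min(),u.max(),v.min(),v.max()],np.histogram(P[:,2],20))
P,u,v=cen('wrist','w2',(0,640,0,300),.074,.084);print(len(u),P.mean(0) if len(u) else 0)
cv2.imwrite('pics/w2c.png',cv2.resize(im[40:300,150:490,::-1],None,fx=2.3,fy=2.3,interpolation=cv2.INTER_CUBIC))
```

```text
pos [0.4812 0.1599 0.2659] yaw 0.229 tilt [-0.039  0.144 -0.989] t 2.88
shift first [-6.54 10.93  5.05] turn z -1.221 | after turn [-12.51  -2.4    5.05]
[np.int64(143), np.int64(639), np.int64(0), np.int64(299)] (array([ 539,  584,  671,  961, 1865, 3195, 2184,  632, 1107, 3516, 2660,
        855,  546,  674,  381,  157,  108,  111,  123,  113]), array([0.055, 0.056, 0.057, 0.058, 0.059, 0.06 , 0.061, 0.062, 0.063,
       0.064, 0.065, 0.066, 0.067, 0.068, 0.069, 0.07 , 0.071, 0.072,
       0.073, 0.074, 0.075]))
1585 [0.5448 0.0368 0.0794]
```

View pics/w2c.png

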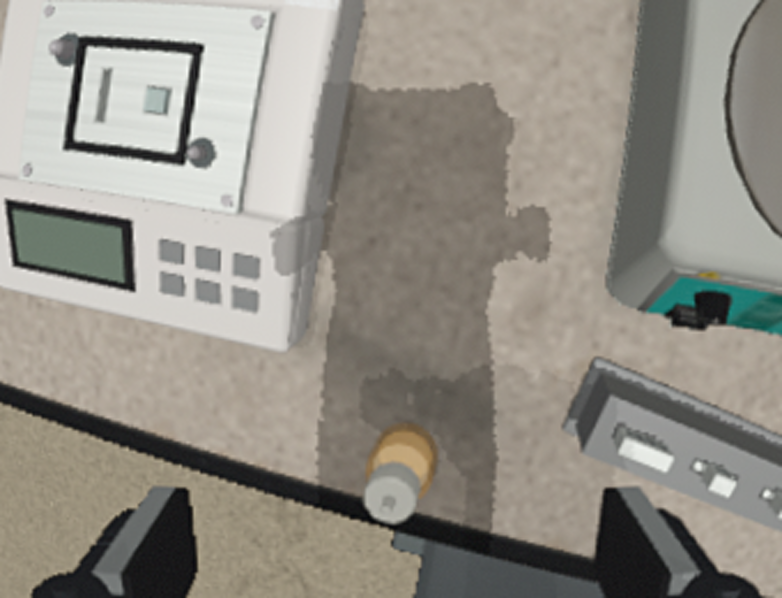

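The picture shows the seal frame's corners at crop (80,37), (203,44), (187,163) and (65,148). The filter slot runs from (107,68) to (99,122), with the cuvette at (157,100). The tool is tilted because joint 6 ran into its limit.

Run:
```python
from h import *
np.set_printoptions(precision=4,suppress=True)
c=np.array([(80,37),(203,44),(187,163),(65,148),(107,68),(99,122),(157,100),(273,12),(240,212)],float)/2.3+[150,40]
a=world('wrist','w2',c[:,0],c[:,1]);b=world('wrist','w2',c[:4,0],c[:4,1],z=.070);s=world('wrist','w2',c[4:,0],c[4:,1],z=.066)
print(a);print(np.r_[b,s])
F=b[:4,:2];print('frame centre',F.mean(0),'sides',np.linalg.norm(F-np.roll(F,-1,0),axis=1))
for i,j,t in [(3,0,'x'),(2,1,'x'),(1,0,'y'),(2,3,'y')]: d=F[i]-F[j]; d=F[j]-F[i]; print(t,np.degrees(np.arctan2(d[1],d[0])))
d=s[0]-s[1];print('slot',s[:2].mean(0),np.degrees(np.arctan2(d[1],d[0])))
# level tilt
o=arm.get_obs();m=R.from_quat(o['ee_rot']).as_matrix();z=m.T@[0,0,-1];print('level rotvec tool',np.cross([0,0,1],z), o['joint_positions'])
```

```text
[[0.5818 0.39   0.0674]
 [0.5857 0.3158 0.0649]
 [0.5237 0.3115 0.0646]
 [0.5201 0.3863 0.0681]
 [0.5668 0.3749 0.057 ]
 [0.537  0.3684 0.0653]
 [0.5534 0.3339 0.0678]
 [0.608  0.2849 0.0581]
 [0.5039 0.2794 0.0594]]
[[0.5816 0.3882 0.07  ]
 [0.5853 0.3134 0.07  ]
 [0.5242 0.309  0.07  ]
 [0.5203 0.385  0.07  ]
 [0.5666 0.3692 0.066 ]
 [0.537  0.3679 0.066 ]
 [0.5534 0.3348 0.066 ]
 [0.6069 0.282  0.066 ]
 [0.5049 0.277  0.066 ]]
frame centre [0.5529 0.3489] sides [0.0749 0.0612 0.0761 0.0614]
x 3.0314958635527147
x 4.150303829093594
y 92.77958170284785
y 92.93840374516213
slot [0.5518 0.3686 0.066 ] 2.4460613565266494
level rotvec tool [-0.1491  0.0052  0.    ] [ 0.2264  0.2181 -0.1135  1.2448  0.1497  3.139 ]
```

Emit:
arm_command --pt "0 0 0 -0.149 0 0 1" --pt "0 0 0 0 0 -0.175 1" --pt "0 0 0 0 0 -0.175 1" --pt "0 0 0 0 0 -0.175 1" --pt "0 0 0 0 0 -0.175 1" --pt "0 0 0 0 0 -0.175 1" --pt "0 0 0 0 0 -0.175 1" --pt "0 0 0 0 0 -0.171 1" --pt "-3.9 -1 2.8 0 0 0 1" --pt "-3.9 -1 2.8 0 0 0 1" --pt "-3.9 -1 2.8 0 0 0 1" --pt "0 0 0 0 0 0 1"

```text
time_s: 4.38
ee_pos: [0.4433, 0.0222, 0.1799]
ee_rot: [0.739, 0.674, 0.002, -0.012]
ft_force: [0.8, 1.4, -0.8]
gripper_width: 0.0858
grasp_force: 0.0
```

Run:
```python
from h import *
np.set_printoptions(precision=4,suppress=True)
im,d=snap('wrist','w3')
P,u,v=cen('wrist','w3',(0,640,0,400),.060,.073)
m=(abs(P[:,0]-.438)<.03)&(abs(P[:,1]-.047)<.03);P=P[m];u=u[m];v=v[m]
print('tab',len(P),rect(P),np.median(P[:,2]),u.min(),u.max(),v.min(),v.max())
to([*rect(P)[0],.056],1.4495)
o=arm.get_obs();m=R.from_quat(o['ee_rot']).as_matrix();z=m.T@[0,0,-1];print('level rotvec tool',np.cross([0,0,1],z))
P,u,v=cen('wrist','w3',(0,640,0,400),.044,.053);m=(abs(P[:,0]-.431)<.04)&(abs(P[:,1])<.09);print('block',rect(P[m]))
```

```text
tab 411 (array([0.4372, 0.047 ]), (30.484792709350586, 9.352664947509766), 84.15107727050781) 0.06665410194402166 309 320 154 189
pos [0.4455 0.0234 0.1812] yaw 1.479 tilt [-0.009  0.02  -1.   ] t 4.42
shift first [ 2.04 -0.9  12.58] turn z 0.03 | after turn [ 2.01 -0.96 12.58]
level rotvec tool [-0.0112 -0.019   0.    ]
block (array([ 0.4316, -0.0005]), (150.6267852783203, 36.322364807128906), 83.41710662841797)
```

View pics/w3.png

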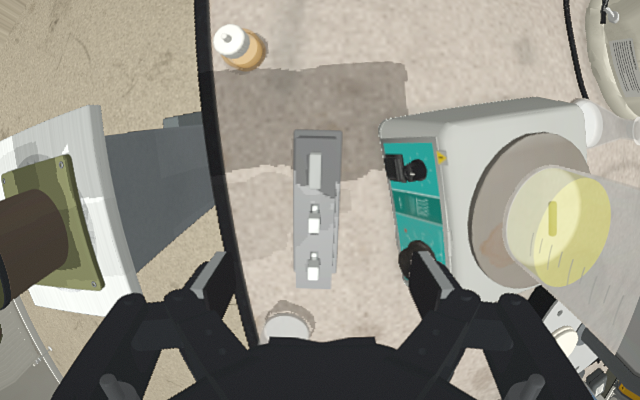

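The broad tab is at (315,170), and the two narrow tabs are at (314,222) and (313,270). I'll level the tool, centre it and descend part way.

Emit:
arm_command --pt "0 0 0 -0.011 -0.019 0.028 0.6" --pt "2 -0.9 3 0 0 0 0.5" --pt "0 0 3 0 0 0 0.5" --pt "0 0 0 0 0 0 0.5" --pt "0 0 0 0 0 0 0.5" --force 40

```text
time_s: 5.05
ee_pos: [0.4419, 0.0461, 0.1227]
ee_rot: [0.747, 0.665, 0.001, 0.001]
ft_force: [-0.2, 0.1, 0.7]
gripper_width: 0.0426
grasp_force: 0.0
```

```bash
cat >> h.py <<'E'
def lev():
    m=R.from_quat(arm.get_obs()['ee_rot']).as_matrix();print('level rv',np.cross([0,0,1],m.T@[0,0,-1]).round(4))
E
python3 - <<'E'
from h import *
np.set_printoptions(precision=4,suppress=True)
im,d=snap('wrist','w4')
P,u,v=cen('wrist','w4',(0,640,0,400),.060,.073)
m=(abs(P[:,0]-.438)<.02)&(abs(P[:,1]-.047)<.025);P=P[m]
print('tab',len(P),rect(P),np.median(P[:,2]))
to([.4375,.047,.056],1.4525);lev()
E
```

```text
tab 640 (array([0.4371, 0.0476]), (30.372661590576172, 9.735556602478027), 82.71337127685547) 0.06669793860008164
pos [0.4421 0.046  0.1228] yaw 1.454 tilt [ 0.004  0.    -1.   ] t 5.1
shift first [ 0.04 -0.49  6.68] turn z 0.002 | after turn [ 0.04 -0.49  6.68]
level rv [ 0.0038 -0.0008  0.    ]
```

Emit:
arm_command --pt "0.1 -0.5 2.7 0.004 0 0.005 0.4" --pt "0 0 2 0 0 0 0.4" --pt "0 0 2 0 0 0 0.4" --pt "0 0 0 0 0 0 0.4" --pt "0 0 0 0 0 0 0.4" --pt "0 0 0 0 0 0 0" --pt "0 0 0 0 0 0 0" --pt "0 0 0 0 0 0 0" --pt "0 0 0 0 0 0 0" --force 40

```text
time_s: 6.22
ee_pos: [0.4364, 0.0475, 0.0551]
ee_rot: [0.749, 0.663, -0.0, -0.001]
ft_force: [-0.5, -0.6, 6.4]
gripper_width: 0.0088
grasp_force: 41.9
```

Run:
```python
from h import *
to([.4375,.047,.056],1.4525);lev();o=arm.get_obs();print(o['gripper_width'],o['grasp_force'],o['ft_force'])
```

```text
pos [0.4364 0.0475 0.0551] yaw 1.449 tilt [-0.001  0.001 -1.   ] t 6.22
shift first [-0.03  0.12 -0.09] turn z -0.003 | after turn [-0.03  0.12 -0.09]
level rv [-0.0013 -0.0005  0.    ]
0.00878478607636847 41.89670205116272 [-0.47174728 -0.59229232  6.42685624]
```

Emit:
arm_command --pt "0 0 -2 0 0 0 0" --pt "0 0 -4 0 0 0 0" --pt "0 0 -4.5 0 0 0 0" --pt "0 0 -4.5 0 0 -0.174 0" --pt "0 0 0 0 0 -0.174 0" --pt "0 0 0 0 0 -0.174 0" --pt "0 0 0 0 0 -0.174 0" --pt "0 0 0 0 0 -0.174 0" --pt "0 0 0 0 0 -0.174 0" --pt "0 0 0 0 0 -0.174 0" --pt "0 0 0 0 0 -0.174 0" --pt "0 0 0 0 0 -0.174 0"

```text
time_s: 7.72
ee_pos: [0.4356, 0.0473, 0.204]
ee_rot: [0.06, 0.998, 0.0, -0.002]
ft_force: [-0.7, -0.0, -0.2]
gripper_width: 0.0089
grasp_force: 41.2
```

Emit:
arm_command --pt "0 0 0 0 0 -0.174 0" --pt "0 5 0 0 0 0 0" --pt "0 5 0 0 0 0 0" --pt "0 5 0 0 0 0 0" --pt "-4.5 4 0 0 0 0 0" --pt "-4.5 4 0 0 0 0 0" --pt "-4 3 0 0 0 0 0" --pt "0 0 0 0 0 0 0" --pt "0 0 0 0 0 0 0" --pt "0 0 0 0 0 0 0"

```text
time_s: 8.98
ee_pos: [0.5522, 0.3122, 0.2041]
ee_rot: [-0.024, 1.0, 0.0, -0.002]
ft_force: [0.1, -0.3, -0.2]
gripper_width: 0.0086
grasp_force: 41.2
```

Run:
```python
from h import *
np.set_printoptions(precision=4,suppress=True)
im,d=snap('wrist','w5');to([.5518,.3686,.15],3.194);lev();o=arm.get_obs();print(o['gripper_width'],o['grasp_force'],o['ft_force'])
cv2.imwrite('pics/w5c.png',cv2.resize(im[130:380,240:590,::-1],None,fx=2.28,fy=2.28,interpolation=cv2.INTER_CUBIC))
```

```text
pos [0.5524 0.3123 0.2043] yaw -3.094 tilt [-0.004  0.    -1.   ] t 9.03
shift first [-0.22  5.63  5.43] turn z -0.005 | after turn [-0.25  5.62  5.43]
level rv [ 0.0005 -0.0037  0.    ]
0.008794628777348242 41.16004943847656 [ 0.3493  0.2781 -0.0182]
```

View pics/w5c.png

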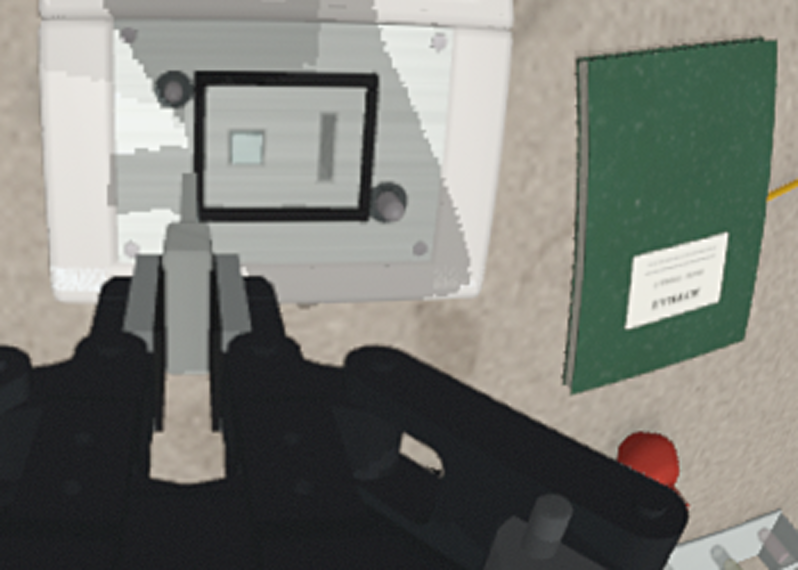

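The slot shows clearly at crop (328,147), running from (328,112) to (327,182). The frame's corners are (194,72), (378,74), (371,220) and (200,220), and the cuvette is at (247,147).

Run:
```python
from h import *
np.set_printoptions(precision=4,suppress=True)
im=np.load('pics/w5.npz')['im'];g=im.astype(float).mean(2)
x0,y0=372,172;s=g[y0:218,x0:397];thr=(np.percentile(s,70)+s.min())/2;m=s<thr
n,l,st,c=cv2.connectedComponentsWithStats(m.astype(np.uint8));print(st,c)
k=1+np.argmax(st[1:,4]);v,u=np.where(l==k)
W=world('wrist','w5',u+x0,v+y0,z=.066);print('slot',W.mean(0),rect(W))
c=np.array([(194,72),(378,74),(371,220),(200,220)],float)/2.28+[240,130]
F=world('wrist','w5',c[:,0],c[:,1],z=.070)[:,:2];print(F.mean(0));print(np.linalg.norm(F-np.roll(F,-1,0),axis=1))
for i,j in [(2,1),(3,0)]+[(0,1),(3,2)]: d=F[j]-F[i]; print(np.degrees(np.arctan2(d[1],d[0])))
c=np.array([(247,147),(129,35),(438,42),(420,248),(131,248)],float)/2.28+[240,130]
Q=world('wrist','w5',c[:,0],c[:,1],z=.066);print('cuv,screws',Q,Q[1:].mean(0))
P,u,v=cen('wrist','w5',(280,450,130,260),.055,.075);print(np.histogram(P[:,2],20))
# held slide: tab top and near edge
P,u,v=cen('wrist','w5',(300,340,180,300),.13,.23);print('slide pix',len(P))
```

```text
[[  0   0  25  46 967]
 [  8   8   8  29 183]] [[12.1903 22.6743]
 [10.9945 21.5792]]
slot [0.5508 0.3697 0.066 ] (array([0.5513, 0.3697]), (27.568784713745117, 6.331596374511719), 1.3790476322174072)
[0.552 0.353]
[0.0744 0.0628 0.0732 0.0621]
-175.94827319986672
-174.8192625571948
92.78886327555637
92.25380043390811
cuv,screws [[0.5533 0.3368 0.066 ]
 [0.5096 0.2869 0.066 ]
 [0.5043 0.4137 0.066 ]
 [0.5958 0.4183 0.066 ]
 [0.6005 0.2902 0.066 ]] [0.5525 0.3523 0.066 ]
(array([   5,   10,   42,  205,  868, 2392, 2115,  461, 1163, 5477, 4807,
        881,  300,  787,  600,   77,    9,    7,    9,   11]), array([0.055 , 0.056 , 0.057 , 0.058 , 0.059 , 0.06  , 0.061 , 0.062 ,
       0.063 , 0.064 , 0.065 , 0.066 , 0.0669, 0.0679, 0.0689, 0.0699,
       0.0709, 0.0719, 0.0729, 0.0739, 0.0749]))
slide pix 1949
```

Emit:
arm_command --pt "0 2.8 2 0 -0.004 0 0" --pt "0 2.8 2 0 0 0 0" --pt "0 0 3 0 0 0 0" --pt "0 0 0.5 0 0 0 0" --pt "0 0 0 0 0 0 0" --pt "0 0 0 0 0 0 0"

```text
time_s: 9.78
ee_pos: [0.5514, 0.3695, 0.1301]
ee_rot: [-0.024, 1.0, 0.001, 0.001]
ft_force: [-0.1, 0.4, -0.1]
gripper_width: 0.0086
grasp_force: 41.2
```

Run:
```python
from h import *
im,d=snap('wrist','w6');to([.5513,.369,.115],-3.0986);lev();o=arm.get_obs();print(o['ft_force'])
cv2.imwrite('pics/w6c.png',cv2.resize(im[150:350,220:420,::-1],None,fx=3,fy=3,interpolation=cv2.INTER_CUBIC))
```

```text
pos [0.5514 0.3695 0.1302] yaw -3.094 tilt [ 0.002  0.002 -1.   ] t 9.82
shift first [ 0.02 -0.05  1.52] turn z 0.004 | after turn [ 0.02 -0.05  1.52]
level rv [ 0.0019  0.0026 -0.    ]
[-1.00525462 -0.26582114 -1.12249823]
```

View pics/w6c.png

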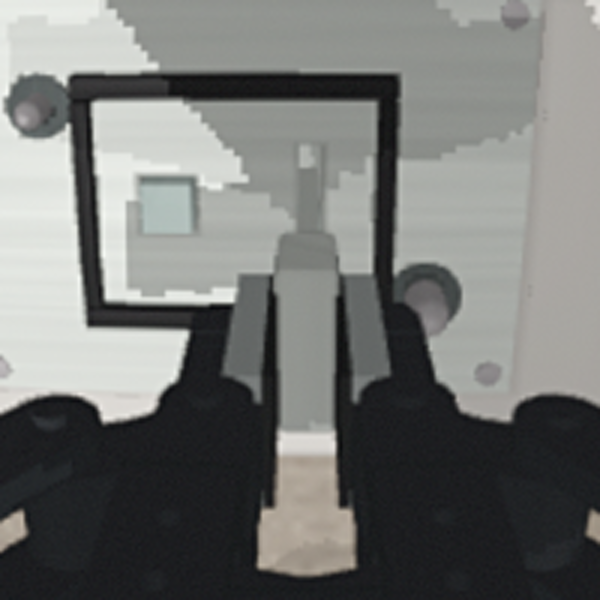

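The blade hangs in line with the slot: the slot's end is at crop (310,150) and the blade runs along column 312. I'll lower it gently.

Emit:
arm_command --pt "0 -0.03 1 0.002 0.002 0 0" --pt "0 0 0.4 0 0 0 0" --pt "0 0 0.4 0 0 0 0" --pt "0 0 0.3 0 0 0 0" --pt "0 0 0 0 0 0 0"

```text
time_s: 10.45
ee_pos: [0.5512, 0.3692, 0.1076]
ee_rot: [-0.024, 1.0, -0.0, -0.0]
ft_force: [1.6, 0.6, -1.3]
gripper_width: 0.0086
grasp_force: 41.1
```

Emit:
arm_command --pt "0 0 0.7 0 0 0 0" --pt "0 0 0.7 0 0 0 0" --pt "0 0 0.7 0 0 0 0" --pt "0 0 0.7 0 0 0 0" --pt "0 0 0.4 0 0 0 0" --pt "0 0 0.2 0 0 0 0" --pt "0 0 0 0 0 0 0"

```text
time_s: 11.32
ee_pos: [0.5514, 0.3695, 0.0739]
ee_rot: [-0.024, 1.0, -0.0, 0.0]
ft_force: [4.9, 4.1, 0.5]
gripper_width: 0.0089
grasp_force: 41.4
```

Emit:
arm_command --pt "0 0.02 0.15 0 0 0 0" --pt "0 0 0.15 0 0 0 0" --pt "0 0 0.1 0 0 0 0" --pt "0 0 0 0 0 0 0" --pt "0 0 0 0 0 0 0"

```text
time_s: 11.95
ee_pos: [0.5514, 0.3695, 0.0711]
ee_rot: [-0.024, 1.0, -0.0, 0.0]
ft_force: [3.8, 2.0, 6.8]
gripper_width: 0.0089
grasp_force: 42.1
```

Emit:
arm_command --pt "0 0 0.1 0 0 0 0" --pt "0 0 0 0 0 0 0.4" --pt "0 0 0 0 0 0 0.4" --pt "0 0 0 0 0 0 0.4" --pt "0 0 -2 0 0 0 0.4" --pt "0 0 -4 0 0 0 0.4" --pt "0 0 -5 0 0 0 0.4" --pt "0 -2 -3 0 0 0 0.4" --pt "0 0 0 0 0 0 0.4" --pt "0 0 0 0 0 0 0.4"

```text
time_s: 13.2
ee_pos: [0.55, 0.3485, 0.2066]
ee_rot: [-0.024, 1.0, -0.002, -0.003]
ft_force: [-0.6, -0.2, 0.6]
gripper_width: 0.0344
grasp_force: 0.0
```

Run:
```python
from h import *
np.set_printoptions(precision=4,suppress=True)
im,d=snap('wrist','w7');to([.40,.3,.33],-3.094)
P,u,v=cen('wrist','w7',(150,500,60,380),.078,.1)
m=(np.hypot(P[:,0]-.551,P[:,1]-.369)<.025);print('tab',m.sum(),rect(P[m]),np.median(P[m,2]),u[m].mean(),v[m].mean())
for n,(dx,dy) in dict(thick=(.024,.046),thin=(-.024,-.046)).items():
    q=np.array([.5525-.043*dy+dx,.351+dy+.043*dx]);P2,u2,v2=cen('wrist','w7',(150,500,60,380),.071,.09);k=np.hypot(*(P2[:,:2]-q).T)<.012;print(n,q,k.sum(),P2[k].mean(0) if k.sum() else '',u2[k].mean() if k.sum() else '',v2[k].mean() if k.sum() else '')
cv2.imwrite('pics/w7c.png',cv2.resize(im[60:360,180:460,::-1],None,fx=2,fy=2,interpolation=cv2.INTER_CUBIC))
```

```text
pos [0.55   0.3486 0.2062] yaw -3.094 tilt [-0.006 -0.004 -1.   ] t 13.25
shift first [ 15.29  -4.18 -12.27] turn z 0.0 | after turn [ 15.29  -4.18 -12.27]
tab 364 (array([0.55  , 0.3697]), (30.006793975830078, 9.98840618133545), 3.4647955894470215) 0.0827266430191953 346.0631868131868 196.73626373626374
thick [0.5745 0.398 ] 89 [0.5733 0.3983 0.0781] 374.75280898876406 221.64044943820224
thin [0.5305 0.304 ] 54 [0.5303 0.3057 0.0752] 276.5 170.88888888888889
```

View pics/w7c.png

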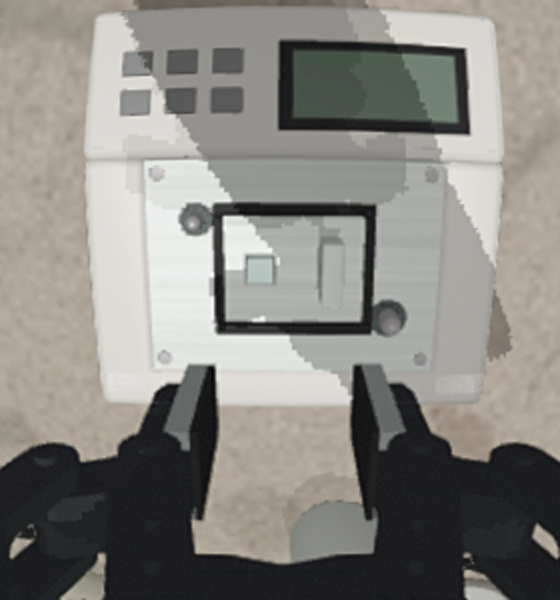

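The slide is seated: the tab top measures 0.0827, against 0.084 less the camera's usual −1.4 mm. The deck screws are at (157,173), (432,174), (420,358) and (165,357). The thick pin is at (388,319) and the thin pin at (195,220).

Run:
```python
from h import *
np.set_printoptions(precision=4,suppress=True)
W=lambda c,z:world('wrist','w7',*(np.array(c,float)/2+[180,60]).T,z=z)[:,:2]
s=W([(157,173),(432,174),(420,358),(165,357)],.066);f=W([(216,205),(376,205),(372,333),(219,333)],.070)
print('screws',s,s.mean(0));print('frame',f.mean(0))
for a in (s,f):
  for i,j,o in [(0,1,-np.pi/2),(3,2,-np.pi/2),(0,3,0),(1,2,0)]: d=a[j]-a[i];print(np.arctan2(d[1],d[0])+o)
k=W([(388,319)],.081)[0];n=W([(195,220)],.078)[0];print('pins',k,n,(k+n)/2,np.arctan2(*(k-n)[::-1])-np.arctan2(46,24))
c=W([(260,270)],.0695)[0];print('cuv',c)
```

```text
screws [[0.5096 0.287 ]
 [0.5037 0.4143]
 [0.5954 0.4183]
 [0.601  0.2906]] [0.5524 0.3525]
frame [0.5523 0.3534]
0.04653977459970804
0.043732605838639804
0.03893199007131504
0.04322903663367659
0.04999566326604277
0.04799397748914114
0.0424177826528009
0.05566578124380322
pins [0.5703 0.3968] [0.5289 0.307 ] [0.5496 0.3519] 0.049457635899078145
cuv [0.5529 0.3367]
```

Emit:
arm_command --pt "3.5 -5 -4 0 0 0 1" --pt "3.5 -5 -4 0 0 0 1" --pt "3.5 -5 -4 0 0 0 1" --pt "3.5 -5 0 0 0 0 1" --pt "0 -6 0 0 0 0 1" --pt "0 -6 0 0 0 0 1" --pt "0 -6 0 0 0 0 1" --pt "0 -6 0 0 0 0 1" --pt "0 -6 0 0 0 0 1" --pt "0 -6 0 0 0 0 1" --pt "0 -6 0 0 0 0 1" --pt "0 0 0 0 0 0.18 1"

```text
time_s: 14.75
ee_pos: [0.4549, -0.2575, 0.3096]
ee_rot: [0.071, 0.997, -0.0, -0.003]
ft_force: [-0.4, 0.7, -0.0]
gripper_width: 0.0857
grasp_force: 0.0
```

Emit:
arm_command --pt "0 0 0 0 0 0.185 1" --pt "0 0 0 0 0 0.185 1" --pt "0 0 0 0 0 0.185 1" --pt "0 0 0 0 0 0.185 1" --pt "0 0 0 0 0 0.185 1" --pt "0 0 0 0 0 0.185 1" --pt "0 0 0 0 0 0.185 1" --pt "0 0 0 0 0 0.185 1" --pt "0 0 0 0 0 0.185 1" --pt "0 0 0 0 0 0 1"

```text
time_s: 16.0
ee_pos: [0.455, -0.2536, 0.3107]
ee_rot: [0.782, 0.624, -0.002, -0.002]
ft_force: [0.2, -0.1, 0.1]
gripper_width: 0.0856
grasp_force: 0.0
```

Run:
```python
from h import *
to([.549,-.3045,.18],1.344);lev()
```

```text
pos [ 0.455  -0.2536  0.3107] yaw 1.347 tilt [-0.005  0.001 -1.   ] t 16.0
shift first [-2.87 10.36 13.02] turn z 0.003 | after turn [-2.84 10.37 13.02]
level rv [-0.0049  0.0004  0.    ]
```

Emit:
arm_command --pt "-1 5.2 3 -0.005 0 0.003 0.7" --pt "-1.8 5.2 3 0 0 0 0.7" --pt "0 0 5 0 0 0 0.7" --pt "0 0 2 0 0 0 0.7" --pt "0 0 0 0 0 0 0.7" --pt "0 0 0 0 0 0 0.7" --pt "0 0 0 0 0 0 0.7"

```text
time_s: 16.88
ee_pos: [0.5515, -0.3057, 0.1845]
ee_rot: [0.783, 0.622, 0.001, 0.003]
ft_force: [-1.2, 0.5, -0.6]
gripper_width: 0.0599
grasp_force: 0.0
```

Run:
```python
from h import *
np.set_printoptions(precision=4,suppress=True)
im,d=snap('wrist','w8')
for n,lo,hi in [('top',.029,.038),('bar',.054,.066)]:
    P,u,v=cen('wrist','w8',(0,640,0,400),lo,hi);m=(np.hypot(P[:,0]-.549,P[:,1]+.3045)<.085);print(n,m.sum(),rect(P[m]),np.median(P[m,2]))
to([.549,-.3045,.042],1.344);lev()
```

```text
top 9095 (array([ 0.5491, -0.3042]), (123.5080337524414, 84.44155883789062), 76.9677505493164) 0.03292003648499103
bar 1149 (array([ 0.5494, -0.3036]), (61.9697265625, 15.13121509552002), 76.31998443603516) 0.060241936484709324
pos [ 0.5515 -0.3057  0.1845] yaw 1.342 tilt [ 0.006 -0.004 -1.   ] t 16.93
shift first [ 0.1  -0.36 14.25] turn z -0.002 | after turn [ 0.1  -0.36 14.25]
level rv [ 0.0068  0.0025 -0.    ]
```

Emit:
arm_command --pt "0 0 0 0.007 0.0025 0 0.6" --pt "0.1 -0.28 4 0 0 0 0.6" --pt "0 0 4 0 0 0 0.6" --pt "0 0 3.5 0 0 0 0.6" --pt "0 0 2.2 0 0 0 0.6" --pt "0 0 0.5 0 0 0 0.6" --pt "0 0 0 0 0 0 0.6" --pt "0 0 0 0 0 0 0" --pt "0 0 0 0 0 0 0" --pt "0 0 0 0 0 0 0" --pt "0 0 0 0 0 0 0" --force 80

```text
time_s: 18.3
ee_pos: [0.5488, -0.3041, 0.0424]
ee_rot: [0.783, 0.621, -0.0, -0.0]
ft_force: [-0.9, 1.3, 6.6]
gripper_width: 0.014
grasp_force: 80.7
```

Run:
```python
from h import *
to([.549,-.304,.042],1.342);lev()
```

```text
pos [ 0.5488 -0.3041  0.0424] yaw 1.341 tilt [-0.  0. -1.] t 18.3
shift first [0.01 0.02 0.04] turn z -0.001 | after turn [0.01 0.02 0.04]
level rv [-0.0004 -0.0001  0.    ]
```

Emit:
arm_command --pt "0 0 -3 0 0 0 0" --pt "0 0 -4.5 0 0 0 0" --pt "0 0 -4.5 0 0 0 0" --pt "0 0 -4.5 0 0 0 0" --pt "0 0 -4.5 0 0 0 0" --pt "0 0 -4.5 0 0 0 0" --pt "0 0 0 0 0 -0.138 0" --pt "0 0 0 0 0 -0.138 0" --pt "3.5 -3.8 0 0 0 0 0" --pt "3.5 -3.8 0 0 0 0 0" --pt "3.5 -3.8 0 0 0 0 0"

```text
time_s: 19.68
ee_pos: [0.428, -0.2031, 0.2956]
ee_rot: [0.691, 0.723, -0.001, -0.002]
ft_force: [-0.0, 0.1, -2.4]
gripper_width: 0.014
grasp_force: 79.7
```

Emit:
arm_command --pt "5 0.23 0 0 0 0 0" --pt "5 0.23 0 0 0 0 0" --pt "5 0.23 0 0 0 0 0" --pt "5 0.23 0 0 0 0 0" --pt "5 0.23 0 0 0 0 0" --pt "5 0.23 0 0 0 0 0" --pt "5 0.23 0 0 0 0 0" --pt "5 0.23 0 0 0 0 0" --pt "3 2.5 0 0 0 0 0" --pt "0 0 0 0 0 0 0" --pt "0 0 0 0 0 0 0"

```text
time_s: 21.05
ee_pos: [0.4524, 0.2268, 0.2963]
ee_rot: [0.69, 0.723, -0.001, -0.002]
ft_force: [-0.0, -0.5, -2.4]
gripper_width: 0.0142
grasp_force: 79.8
```

Run:
```python
from h import *
to([.5525,.352,.15],1.617);lev();o=arm.get_obs();print(o['ft_force'],o['gripper_width'],o['joint_positions'])
```

```text
pos [0.4524 0.2268 0.2963] yaw 1.617 tilt [-0.005  0.    -1.   ] t 21.05
shift first [12.03 10.65 14.59] turn z 0.0 | after turn [12.04 10.64 14.59]
level rv [-0.0046 -0.0005  0.    ]
[-0.01954528 -0.47415407 -2.42033791] 0.01420380662180705 [ 0.46319562  0.21099737 -0.03501534  1.32874393  0.00231373  1.9873722 ]
```

Emit:
arm_command --pt "0 0 0 -0.005 0 0 0" --pt "4 3.5 1 0 0 0 0" --pt "4 3.5 3 0 0 0 0" --pt "4 3.6 4 0 0 0 0" --pt "0 0 4 0 0 0 0" --pt "0 0 2 0 0 0 0" --pt "0 0 0 0 0 0 0" --pt "0 0 0 0 0 0 0"

```text
time_s: 22.05
ee_pos: [0.5521, 0.3492, 0.1615]
ee_rot: [0.691, 0.723, 0.002, 0.0]
ft_force: [0.2, 0.0, -2.1]
gripper_width: 0.0143
grasp_force: 79.8
```

Run:
```python
from h import *
np.set_printoptions(precision=4,suppress=True)
snap('wrist','w9');o=arm.get_obs();z=o['ee_pos'][2]
P,u,v=cen('wrist','w9',(0,640,0,400),z-.0424+.027,z-.0424+.040);m=(np.hypot(P[:,0]-.5525,P[:,1]-.352)<.08)
A=np.c_[P[m],np.ones(m.sum())];q=A[:,:2];s=np.linalg.lstsq(np.c_[q,np.ones(len(q))],P[m,2],rcond=None)[0];print(m.sum(),rect(P[m]),'slopes',s[:2],np.median(P[m,2])-z)
d=np.load('pics/w8.npz');P,u,v=cen('wrist','w8',(0,640,0,400),.029,.038);m=(np.hypot(P[:,0]-.549,P[:,1]+.3045)<.085);print('ref slopes w8',np.linalg.lstsq(np.c_[P[m,:2],np.ones(m.sum())],P[m,2],rcond=None)[0][:2])
to([.5525,.352,.125],1.617);lev();print(o['ft_force'])
```

```text
18991 (array([0.5514, 0.3491]), (84.54571533203125, 123.92264556884766), 2.7110586166381836) slopes [0.007  0.0013] -0.009960630774339868
ref slopes w8 [ 0.0023 -0.0009]
pos [0.5524 0.3495 0.162 ] yaw 1.617 tilt [ 0.005  0.003 -1.   ] t 22.1
shift first [0.24 0.01 3.7 ] turn z -0.0 | after turn [0.24 0.01 3.7 ]
level rv [ 0.005  -0.0032  0.    ]
[-0.3359  0.3001 -2.7889]
```

Emit:
arm_command --pt "0.25 0 1 0.005 -0.003 0 0" --pt "0 0 1.5 0 0 0 0" --pt "0 0 0.6 0 0 0 0" --pt "0 0 0 0 0 0 0" --pt "0 0 0 0 0 0 0"

```text
time_s: 22.72
ee_pos: [0.5514, 0.352, 0.1292]
ee_rot: [0.691, 0.723, -0.001, -0.0]
ft_force: [0.8, -0.7, -2.7]
gripper_width: 0.0147
grasp_force: 79.9
```

Run:
```python
from h import *
to([.5525,.352,.125],1.617);lev();print(arm.get_obs()['ft_force'])
```

```text
pos [0.5514 0.352  0.1292] yaw 1.617 tilt [-0.002 -0.001 -1.   ] t 22.73
shift first [-0.01  0.11  0.42] turn z 0.0 | after turn [-0.01  0.11  0.42]
level rv [-0.0025  0.0012  0.    ]
[ 0.77937637 -0.68232054 -2.65166918]
```

Emit:
arm_command --pt "0 0.1 0.3 -0.002 0.001 0 0" --pt "0 0 0.3 0 0 0 0" --pt "0 0 0.2 0 0 0 0" --pt "0 0 0 0 0 0 0"

```text
time_s: 23.22
ee_pos: [0.5521, 0.3519, 0.1208]
ee_rot: [0.69, 0.723, -0.001, -0.0]
ft_force: [0.6, 1.5, -2.3]
gripper_width: 0.0141
grasp_force: 79.9
```

Emit:
arm_command --pt "0 0 0.25 0 0 0 0" --pt "0 0 0.25 0 0 0 0" --pt "0 0 0 0 0 0 0"

```text
time_s: 23.6
ee_pos: [0.5525, 0.3521, 0.1159]
ee_rot: [0.691, 0.723, -0.0, -0.0]
ft_force: [1.1, 0.2, -2.7]
gripper_width: 0.014
grasp_force: 79.9
```

Emit:
arm_command --pt "0 0 0.2 0 0 0 0" --pt "0 0 0.2 0 0 0 0" --pt "0 0 0.1 0 0 0 0" --pt "0 0 0.1 0 0 0 0" --pt "0 0 0 0 0 0 0"

```text
time_s: 24.22
ee_pos: [0.5526, 0.3521, 0.1108]
ee_rot: [0.691, 0.723, 0.0, -0.0]
ft_force: [-0.6, -1.3, 4.1]
gripper_width: 0.0143
grasp_force: 80.9
```

Emit:
arm_command --pt "0 0 0.1 0 0 0 0" --pt "0 0 0.1 0 0 0 0" --pt "0 0 0.1 0 0 0 0" --pt "0 0 0 0 0 0 0" --pt "0 0 0 0 0 0 0"

```text
time_s: 24.85
ee_pos: [0.5526, 0.3522, 0.1084]
ee_rot: [0.69, 0.723, 0.0, 0.0]
ft_force: [-0.5, -0.7, 9.1]
gripper_width: 0.0141
grasp_force: 81.3
```

Emit:
arm_command --pt "0 0 0.1 0 0 0 0" --pt "0 0 0.1 0 0 0 0" --pt "0 0 0 0 0 0 0" --pt "0 0 0 0 0 0 0"

```text
time_s: 25.35
ee_pos: [0.5526, 0.3522, 0.1084]
ee_rot: [0.691, 0.723, 0.001, 0.0]
ft_force: [-4.2, -2.4, 17.1]
gripper_width: 0.0141
grasp_force: 82.7
```

Emit:
arm_command --pt "0 0 0.05 0 0 0 0" --pt "0 0 0 0 0 0 0" --pt "0 0 0 0 0 0 0" --pt "0 0 0 0 0 0 0"

```text
time_s: 25.85
ee_pos: [0.5526, 0.3522, 0.1084]
ee_rot: [0.691, 0.723, 0.001, 0.0]
ft_force: [-4.8, -2.4, 20.2]
gripper_width: 0.0142
grasp_force: 83.0
```

Run:
```python
from h import *
np.set_printoptions(precision=4,suppress=True)
snap('wrist','w10')
P,u,v=cen('wrist','w10',(0,640,0,400),.090,.104);m=(np.hypot(P[:,0]-.5525,P[:,1]-.352)<.08);P=P[m]
print(rect(P),np.median(P[:,2]),np.linalg.lstsq(np.c_[P[:,:2],np.ones(len(P))],P[:,2],rcond=None)[0][:2])
lev();o=arm.get_obs();print(o['ft_force'],o['ee_pos'],abs(o['qd']).max())
```

```text
(array([0.5519, 0.3522]), (84.59043884277344, 123.80232238769531), 2.808215856552124) 0.09888965616001896 [ 0.003  -0.0018]
level rv [ 0.0019 -0.0012  0.    ]
[-5.6093 -2.8679 19.0175] [0.5526 0.3522 0.1084] 0.0013746950234996497
```

The hood is level. Its top measures 0.0989, against 0.100 less the camera's −1.4 mm, so it is flat on the deck with about 20 N of push.

```bash
python3 -c "
from rig import arm
print(arm.job_done())"
```

```text
the job is handed in; nothing more can be done
None
```

I handed the job in at about 26 s: the broad-tabbed slide is seated in the slot, and the hood is over both pins and held flat on the deck with about 20 N; the judge's verdict was not shown.

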